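# Set out the drive parts of a yarn reel at the keyed test shaft

### The arm

A 7-joint arm with a two-finger parallel gripper is mounted at the origin on the work surface. World frame = base frame: x ahead of the robot, y to its left, z up, the work surface at z = 0. Lengths are in mm, angles in rad, forces in N, time in s.
With the tool pointing down it reaches from about 425 to 950 mm from the base axis. Payload 16.7 kg.
Tool frame: the origin (TCP) lies on the centre line of the jaws, within the pads' length; the fingertips stand 22 mm ahead of it and the grasp point (between the pads) lies 3 mm ahead of it; x points along the fingers, z is the direction in which the jaws open and shut, and the axes are right-handed (so a half turn about x gives the same grasp; the last joint's range is limited). The gripper opens to 94 mm and grips with 3 to 60 N. Pads are 16 mm wide; open, the fingers measure 119 mm over their backs; the gripper's body (75 mm by 177 mm) begins 78 mm behind the grasp point.
Start: joints at [-1.492, 0.426, 0.074, 1.606, -0.034, 1.111, -0.067], TCP at [152.446, 657.523, 227.467] pointing down, gripper open.
Joint ranges: [-2.85, 2.85], [-0.5, 2.14], [-1.23, 1.37], [0.21, 2.46], [-1.02, 4.16], [0.16, 2.05], [-2.73, 2.73]. Speed limits (rad/s): [1.89, 1.89, 2.39, 2.39, 3.01, 3.01, 3.01].

### API

Orientations are given as a rotation vector (axis times angle).
In Python, from station import get_state, snapshot, finish_job gives the robot as it stands.
- The arm moves only by the tool send_rows, never from a script. Its argument "series" is one flat list of numbers, 6 for each row, row after row: the shift along the world's x, y, z in mm, then the turn, a rotation vector about the world's x, y, z in rad. In form: [tx, ty, tz, rx, ry, rz, tx, ty, tz, rx, ry, rz, ...]. A call has exactly 10 rows; each row shifts and turns the commanded pose from where the row before left it; what a row does not reach is not made up. A row lasts 1/8 s, in which the tool goes at most 62.5 mm and 10.7 degrees, less where a joint would pass 70% of its speed; a pose out of reach is approached as far as the arm can. A call is refused whole if a number of a shift passes 62.5 or a number of a turn 0.188, either way. A call with a gripper value outside its range is refused whole. "grip" is the closure, from 0 (fully open) to 1 (shut), set as the call begins (left out, the last holds). The fingers move at their own pace and stop on an object; "grip_force" is the grip in N (left out, the last holds). Time passes only in rows, so rows that do not move let the fingers close, or fill a call up. It gives the time, the measured TCP pose, the force and the opening at its end, in the units of the state.
- get_state(): the state, without advancing time (a new reading comes with each control period).
- snapshot(name): name is "scene" or "top" or "wrist"; returns a dict with "pixels" (420x560x3 uint8, red, green, blue), "camera_matrix" (3x3 intrinsics, pixels), "distortion" ([k1, k2, p1, p2, k3] as OpenCV has them; the pictures are not rectified), "position" and "rotation" of the camera in the world; the wrist camera has in their place "hand_eye" (4x4, takes a point from camera to tool coordinates, whose origin is the TCP and whose axes are the tool frame's). Camera axes: x right, y down, z forward; pixel columns grow to the right and rows downward; lengths in mm; the calibration is good to about 2 mm. A picture is of the moment at which its call begins: read the wrist's pose just before it. There is no depth.
- finish_job(): hands the job in, once; it reports no verdict.
The state is a dict: "clock": time; "joint_pos": joint angles; "joint_velocities": joint speeds; "joint_efforts": joint torques, N m; "position": TCP position; "ee_rot": TCP orientation; "force": force on the tool from outside, world axes, zero at the start; "torque": the same for the moment, N m; "finger_gap": finger opening in mm.
Only numpy, scipy, OpenCV 4.12 (cv2) and the standard library are available. Lean on these libraries where they do the work, as an engineer would, in place of code of your own. Each camera call takes 0.05 s, during which the arm holds its last target.

### The job

Of the two hubs, choose the one whose keyway fits over the key of the test shaft while its ears lie lengthwise between the stand's two rails; lower it on to the shaft until it sits fully down, and only then put the spacer ring over the shaft on top of it. Set the other hub upright on its flange in the middle of the tray, lay the hexagon nut flat on the bench midway between the stand and the tray, and stand the black knob on its foot straight behind the nut (on the side away from the robot), about 85 mm from it centre to centre. Leave the thread bobbin and the small amber jar where they are, and leave everything released and at rest.

Things in the scene. Friction and masses are not known exactly. Their poses are not given: they have to be found in the camera images.
- stand: Fixed green plate 68 (x) by 104 (y) mm, top 12 mm up, with upright steel shaft: 16 mm diameter, top 76 mm up, last 10 mm tapering to 9 mm. Key on the shaft's +x side: 6 mm wide, out to 13.5 mm from the axis, from the plate up to 48 mm. Two rails along y, 5 mm above the plate, inner faces 27 mm either side of the axis. Origin: shaft axis at bench level; z up. Yaw within 7 degrees of the robot's axes.
- tray: Fixed shallow open steel tray, 140 mm (x) by 124 mm (y), 12 mm high, walls and floor 4 mm thick. Origin: centre of its underside, at bench level; its centre lies about 250 mm from the shaft, to one side or the other along y, and its axes are parallel to the stand's.
- hub_a_mid (a point): Aluminium hub on its flange: round collar 42 mm across, 40 mm tall, 22 mm through bore; one keyway, 12 mm wide, full height, out to 17 mm from the axis, on its +x side. Two flat ears at the foot, 22 mm wide, 6 mm thick, reach 40 mm from the axis along +y and -y: the keyway lies half-way between the ears. 0.2 kg. This point: on the axis, 20 mm above the underside; z up.
- hub_b_mid (a point): Aluminium hub on its flange: round collar 42 mm across, 40 mm tall, 22 mm through bore; one keyway, 12 mm wide, full height, out to 17 mm from the axis, on its +x side. Two flat ears at the foot, 22 mm wide, 6 mm thick, reach 40 mm from the axis along +x and -x: the keyway points at one ear. 0.2 kg. This point: on the axis, 20 mm above the underside; z up.
- spacer_mid (a point): Plain round steel spacer ring lying flat, 44 mm outside, 24 mm bore, 18 mm tall, about 0.12 kg. This point is its centre (9 mm above its underside); z is its axis.
- nut_mid (a point): Dark steel hexagon nut lying flat, 40 mm across flats (two of the flats face its +x and -x), 22 mm tall, 20 mm hole, about 0.15 kg. This point is its centre (11 mm above its underside); z is its axis.
- knob_mid (a point): Black plastic knob standing on its foot: round, 34 mm diameter between 10 and 30 mm up, 38 mm tall, 26 mm foot, 0.06 kg. This point is on its axis, 19 mm above its underside; z is up.
- bobbin: Bystander: white thread bobbin, 36 mm across, 50 mm tall, upright. Origin at the centre of its underside. To be left where it is.
- jar: Bystander: small closed amber glass jar with a white cap, 38 mm across, 50 mm tall, upright. Origin at the centre of its underside. To be left where it is.
There are look-alikes about, which are no part of the job. Leave any purple look-alike of the part that bears nut_mid alone. Leave any pink look-alike of the part that bears hub_b_mid alone.

How it is judged (in metres and radians):
On the way, in this order (a step that is already met when the one before it is completed fails the run):
1. the hub with the crosswise keyway sits fully down on the keyed shaft (horizontal distance between hub_a_mid and stand below 0.006 m and height (world z) of hub_a_mid between 0.028 and 0.036 m and angle between hub_a_mid's own z axis and vertical below 0.1 rad and angle between the x axis of hub_a_mid and the x axis of stand, either way round below 0.35 rad), for 0.2 s.
2. the spacer ring lies on top of that hub, round the shaft (all of step 1 and horizontal distance between spacer_mid and stand below 0.008 m and height (world z) of spacer_mid between 0.057 and 0.065 m and angle between spacer_mid's own z axis and vertical below 0.12 rad), for 0.2 s.
At the end, for the whole second after the job is handed in: Right hub down on the shaft (6 mm, height 4 mm), ring on it (8 mm, height 4 mm); other hub upright in the tray, 30 mm from its middle each way; nut flat, within 141 mm of shaft and tray centre, 20 mm off their line; knob upright behind it, 68-104 mm away, within 178 mm of both; at rest (all of step 2 and x of hub_b_mid in the frame of tray between -0.03 and 0.03 m and y of hub_b_mid in the frame of tray between -0.03 and 0.03 m and height (world z) of hub_b_mid below 0.028 m and angle between each of hub_b_mid, nut_mid, knob_mid's own z axis and vertical below 0.1 rad and horizontal distance between nut_mid and stand below 0.141 m and horizontal distance between nut_mid and tray below 0.141 m and x of nut_mid in the frame of tray between -0.02 and 0.02 m and height (world z) of nut_mid below 0.015 m and horizontal distance between knob_mid and nut_mid between 0.068 and 0.104 m and horizontal distance between knob_mid and stand below 0.178 m and horizontal distance between knob_mid and tray below 0.178 m and x of knob_mid in the frame of tray above 0.06 m and height (world z) of knob_mid below 0.023 m and linear speed of each of hub_a, hub_b, spacer, nut, knob below 0.01 m/s); the robot touches nothing.
It fails at once if the bobbin was disturbed (distance of bobbin from where it was at the start of the episode above 0.015 m).
It fails at once if the jar was disturbed (distance of jar from where it was at the start of the episode above 0.015 m).
It also fails if it takes over 118 s, if anything falls off the work surface, if the arm or the gripper's body presses on something with over 40 N, if the wrist force passes 120 N, or if a joint passes its speed limit or range.

## Working session

There is one attempt and no reset: what is moved stays moved. The work goes in short steps, Python scripts to look and compute and a tool call to move; the robot and the scene stay as the last step left them, time stands still between calls to the robot, and variables do not carry over. Pictures are saved under pics/ and viewed, and the job is handed in when it is done.

Besides the shell and the picture viewer there is one more tool, called by a JSON object that holds its "fn" and its "kwargs". send_rows: Moves the arm, as the interface text tells. Its arguments: {"type":"object","properties":{"series":{"type":"array"},"grip":{"type":"number"},"grip_force":{"type":"number"}},"required":["series"]}

```bash
ls; mkdir -p pics
python3 - <<'E'
from station import *
import cv2,json
s=get_state();print(s)
for n in("scene","top","wrist"):
    d=snapshot(n);cv2.imwrite(f"pics/{n}0.png",d["pixels"][:,:,::-1])
    print({k:(v.tolist() if hasattr(v,'tolist') else v) for k,v in d.items() if k!="pixels"})
E
```

```text
pics
{'clock': 0.0, 'joint_pos': array([-1.492489  ,  0.42673634,  0.07385773,  1.6065895 , -0.03410314,
        1.11078364, -0.06711528]), 'joint_velocities': array([-8.13708877e-04,  1.10340730e-03,  9.37988942e-04, -8.87789665e-04,
       -3.49724430e-04,  8.41185228e-05,  5.69208511e-04]), 'joint_efforts': array([ 3.01549182e-03, -9.35831451e+01,  3.66793379e+00, -4.54208708e+01,
       -4.87717660e-02,  2.00003578e-02,  1.10632111e-04]), 'position': array([152.38422684, 657.16629576, 226.78062529]), 'ee_rot': array([-1.04057085,  1.30935263,  1.03914502]), 'force': array([-0.2868414 ,  0.64689904, -0.24196278]), 'torque': array([-0.02014587, -0.02063276, -0.0273103 ]), 'finger_gap': 93.90075498954849}
{'camera_matrix': [[390.0317625722609, 0.0, 282.14824234289154], [0.0, 390.0317625722609, 209.77368919352784], [0.0, 0.0, 1.0]], 'distortion': [0.014188306041305717, 0.0, 0.0, 0.0, 0.0], 'position': [1071.3830546871695, -276.3012850409354, 708.6670887578758], 'rotation': [-2.1798982082205725, -1.249401616022099, 0.47189741257746215]}
{'camera_matrix': [[539.5804488504892, 0.0, 281.1924270391789], [0.0, 539.5804488504892, 213.15466853504802], [0.0, 0.0, 1.0]], 'distortion': [-0.13851219685249733, 0.0, 0.0, 0.0, 0.0], 'position': [313.3914180791969, -34.150417346383364, 1486.4287549812598], 'rotation': [-2.1270684231939376, 2.1120164075031913, -0.20364359092236503]}
{'camera_matrix': [[309.45522085448255, 0.0, 278.8433568513137], [0.0, 309.45522085448255, 205.11146731247936], [0.0, 0.0, 1.0]], 'distortion': [-0.019261044295964806, 0.0, 0.0, 0.0, 0.0], 'hand_eye': [[-1.7750666802051113e-05, -0.23284172059320396, 0.9725146440214187, -156.5134448152392], [-0.0007214424607633739, -0.9725143881059745, -0.23284167248934456, 68.40970435858435], [0.9999997396028093, -0.0007057464528572138, -0.00015071912500955818, 1.0002264216039114], [0.0, 0.0, 0.0, 1.0]]}
```

View pics/scene0.png

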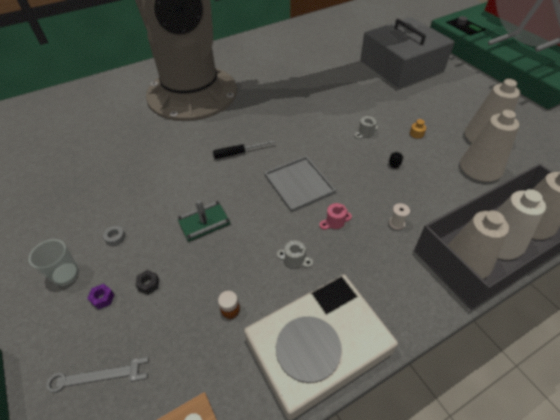

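View pics/top0.png

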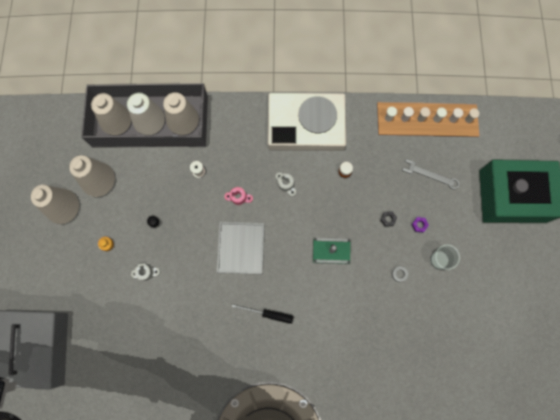

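View pics/wrist0.png

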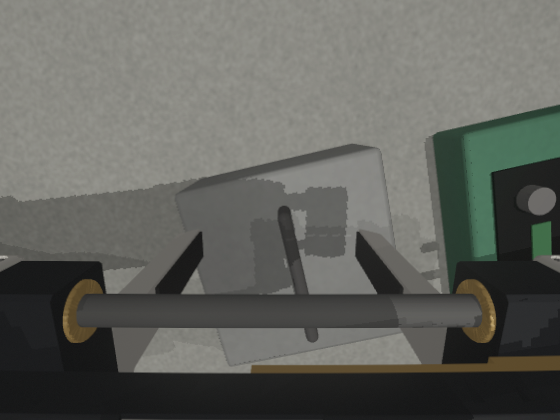

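```bash
cat > h.py <<'E'
import numpy as np,cv2
from station import *
from scipy.spatial.transform import Rotation as R
def cam(d,st=None):
    K=np.array(d["camera_matrix"]);D=np.array(d["distortion"])
    if "hand_eye" in d:
        H=np.array(d["hand_eye"]);T=R.from_rotvec(st["ee_rot"]).as_matrix()
        return K,D,T@H[:3,:3],T@H[:3,3]+np.array(st["position"])
    return K,D,R.from_rotvec(np.array(d["rotation"])).as_matrix(),np.array(d["position"])
def p2w(c,u,v,z):
    K,D,Rm,p=c
    q=cv2.undistortPoints(np.array([[[u,v]]],float),K,D)[0,0]
    r=Rm@np.array([q[0],q[1],1]);return p+r*(z-p[2])/r[2]
def w2p(c,P):
    K,D,Rm,p=c
    q=(np.asarray(P,float).reshape(-1,3)-p)@Rm
    return cv2.projectPoints(q,np.zeros(3),np.zeros(3),K,D)[0][:,0]
def shot(n,f=None):
    st=get_state();d=snapshot(n);
    im=np.ascontiguousarray(d["pixels"][:,:,::-1])
    if f: cv2.imwrite("pics/"+f,im)
    return cam(d,st),im,st
E
python3 - <<'E'
from h import *
c,im,_=shot("top")
for n,(u,v) in dict(hub1=(142,271),hub2=(287,182),stand=(334,248),tray=(241,248),sp=(400,273),nut=(388,219),knob=(153,221),jar=(346,170),bob=(197,170)).items():
    print(n,p2w(c,u,v,20).round(0))
def z(x0,y0,x1,y1,k): return cv2.resize(im[y0:y1,x0:x1],None,fx=k,fy=k,interpolation=cv2.INTER_CUBIC)
a=z(115,250,170,290,7);b=z(260,165,315,205,7);s=z(305,230,360,270,7);t=z(370,200,425,240,7)
cv2.imwrite("pics/z1.png",np.vstack([np.hstack([a,b]),np.hstack([s,t])]))
c,im,_=shot("scene")
a=z(345,110,390,145,8);b=z(272,235,317,270,8);s=z(175,195,235,242,6);t=z(90,220,150,267,6)
cv2.imwrite("pics/z2.png",np.vstack([np.hstack([a,b]),np.hstack([s,t])]))
E
```

```text
hub1 [435. 349.  20.]
hub2 [689. -47.  20.]
stand [ 504. -177.   20.]
tray [502.  78.  20.]
sp [ 435. -357.   20.]
nut [ 585. -328.   20.]
knob [575. 325.  20.]
jar [ 725. -213.   20.]
bob [722. 208.  20.]
```

View pics/z1.png

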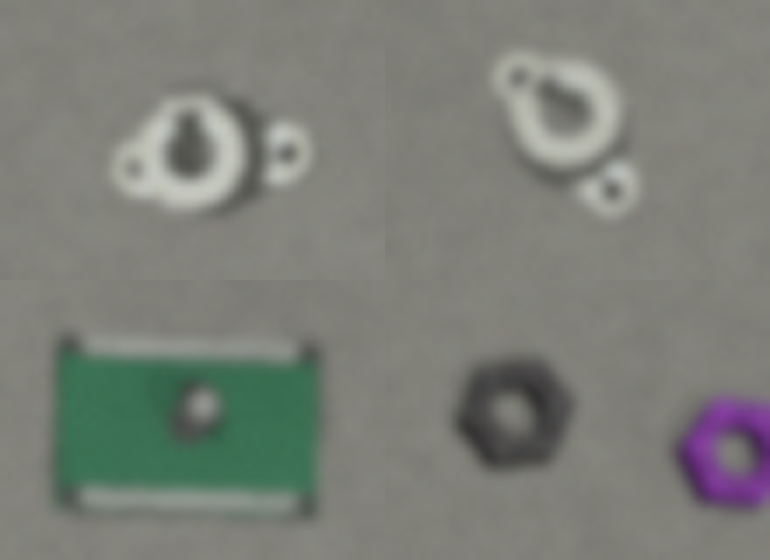

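View pics/z2.png

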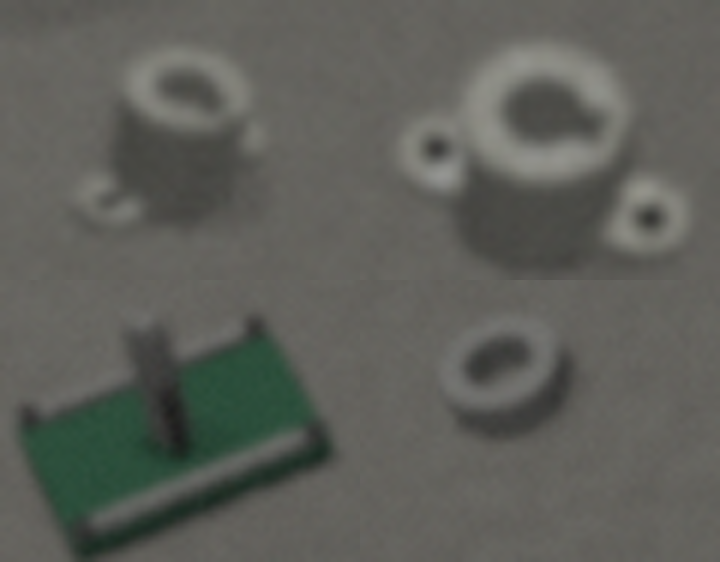

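Run:
```python
from h import *
s=get_state();print(R.from_rotvec(s["ee_rot"]).as_matrix().round(3),s["clock"])
c,im,_=shot("top")
# stand green mask
hsv=cv2.cvtColor(im,cv2.COLOR_BGR2HSV)
m=((hsv[...,0]>60)&(hsv[...,0]<90)&(hsv[...,1]>100)).astype(np.uint8);m[:, :300]=0;m[:,370:]=0;m[:220]=0;m[275:]=0
pts=np.argwhere(m)[:,::-1].astype(float)
w=np.array([p2w(c,u,v,12)[:2] for u,v in pts])
r=cv2.minAreaRect(w.astype(np.float32));print("stand",r,w.mean(0))
g=cv2.cvtColor(im,cv2.COLOR_BGR2GRAY)
cv2.imwrite("pics/tr.png",cv2.resize(im[210:290,205:280],None,fx=7,fy=7,interpolation=cv2.INTER_CUBIC))
```

```text
[[-0.    -0.974  0.226]
 [-0.001  0.226  0.974]
 [-1.    -0.    -0.001]] 0.25
stand ((499.9876708984375, -170.47901916503906), (96.60233306884766, 47.12165069580078), 89.80863952636719) [ 497.99412405 -168.00849003]
```

View pics/tr.png

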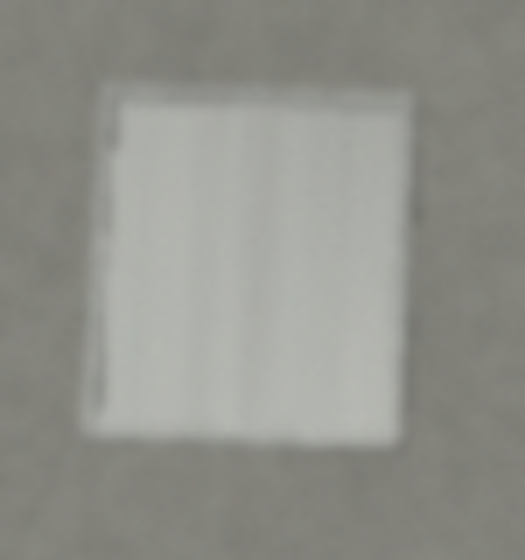

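Run:
```python
from h import *
c,im,_=shot("top")
q=[p2w(c,205+(U+.5)/7-.5,210+(V+.5)/7-.5,12)[:2] for U,V in[(100,85),(413,90),(400,445),(82,435)]]
print(np.round(q,1),np.mean(q,0))
for a,b in((0,1),(1,2),(2,3),(3,0)):
    d=q[b]-q[a];print(np.hypot(*d),np.degrees(np.arctan2(d[1],d[0])))
q=[p2w(c,305+(U+.5)/7-.5,230+(V+.5)/7-.5,17)[:2] for U,V in[(68,340-280),(315,348-280),(308,508-280),(65,500-280)]]
print(np.round(q,1),np.mean(q,0))
for a,b in((0,1),(1,2),(2,3),(3,0)):
    d=q[b]-q[a];print(np.hypot(*d),np.degrees(np.arctan2(d[1],d[0])))
```

```text
[[575.8 142. ]
 [574.7  17.5]
 [434.1  20.8]
 [436.8 145.2]] [505.36223794  81.38165827]
124.4647791613034 -90.5040147309297
140.70881000728485 178.67036426828147
124.48488502003589 88.74603286385668
139.07976571785784 -1.3431972231944553
[[ 530.9 -122.8]
 [ 528.3 -220.1]
 [ 465.1 -216.5]
 [ 467.8 -121.4]] [ 498.03237776 -170.19510492]
97.40293370168189 -91.53709491430931
63.28901627385232 176.66871840486576
95.11842627978812 88.3842927706498
63.12820919205725 -1.262034408473637
```

{"fn": "send_rows", "kwargs": {"series": [28,-30,-4,0,0,0.022,28,-30,-4,0,0,0.022,28,-30,-4,0,0,0.022,28,-30,-4,0,0,0.022,28,-30,-4,0,0,0.022,28,-30,-4,0,0,0.022,28,-30,-4,0,0,0.022,28,-30,-4,0,0,0.022,28,-30,-4,0,0,0.022,28,-30,-4,0,0,0.022], "grip": 0.0}}

```text
clock: 1.6
position: [433.3, 356.5, 187.5]
ee_rot: [-1.204, 1.212, 1.204]
force: [-0.6, 0.4, -0.1]
finger_gap: 93.7
```

Run:
```python
from h import *
c,im,s=shot("wrist","w1.png");print(s["position"],R.from_rotvec(s["ee_rot"]).as_matrix().round(3))
print(w2p(c,[[435,349,40],[435,349,0]]))
```

```text
[433.28945475 356.51005936 187.52405271] [[ 0.    -1.     0.007]
 [ 0.     0.007  1.   ]
 [-1.    -0.     0.   ]]
[[270.16581324 202.3189774 ]
 [271.1142705  194.40642464]]
```

View pics/w1.png

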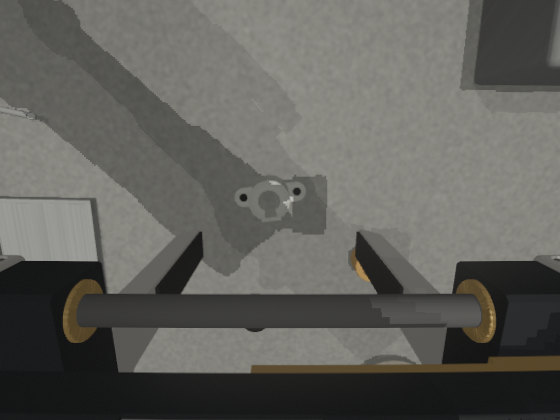

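Run:
```python
import cv2
im=cv2.imread("pics/w1.png")[165:235,225:320]
cv2.imwrite("pics/w1z.png",cv2.resize(im,None,fx=8,fy=8,interpolation=cv2.INTER_CUBIC))
```

```text
(no output)
```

View pics/w1z.png

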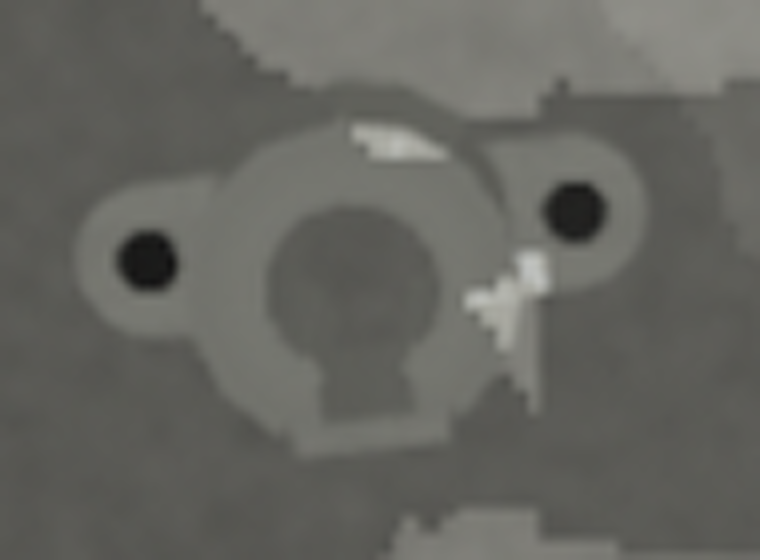

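```bash
cat >> h.py <<'E'
def zp(c,x0,y0,k,U,V,z): return p2w(c,x0+(U+.5)/k-.5,y0+(V+.5)/k-.5,z)
E
python3 - <<'E'
from h import *
st=get_state();d=snapshot("wrist");c=cam(d,st)
f=lambda U,V,z:zp(c,225,165,8,U,V,z)[:2]
b=f(353,290,40);e1=f(148,261,6);e2=f(575,211,6);k1=f(320,412,40);k2=f(412,400,40)
print(b,e1,e2,(e1+e2)/2,np.hypot(*(e1-e2)),np.degrees(np.arctan2(*(e2-e1)[::-1])),k1,k2)
E
```

```text
[437.09727287 342.47930721] [440.30004026 312.68056266] [433.89110291 372.20276519] [437.09557158 342.44166393] 59.86624317683043 96.145535177765 [452.95831615 337.97093553] [451.50873514 349.69695393]
```

{"fn": "send_rows", "kwargs": {"series": [2,-7,-15,0,0,0.057,1.8,-7.1,-15,0,0,0.057,0,0,-20,0,0,0,0,0,-20,0,0,0,0,0,-20,0,0,0,0,0,-20,0,0,0,0,0,-20,0,0,0,0,0,-16,0,0,0,0,0,-10,0,0,0,0,0,0,0,0,0]}}

```text
clock: 2.95
position: [436.0, 343.3, 31.0]
ee_rot: [-1.287, 1.158, 1.287]
force: [0.0, -0.3, 0.0]
finger_gap: 94.2
```

{"fn": "send_rows", "kwargs": {"series": [0,0,0,0,0,0,0,0,0,0,0,0,0,0,0,0,0,0,0,0,0,0,0,0,0,0,0,0,0,0,0,0,0,0,0,0,0,0,0,0,0,0,0,0,0,0,0,0,0,0,0,0,0,0,0,0,0,0,0,0], "grip": 1.0, "grip_force": 30}}

```text
clock: 4.2
position: [436.3, 343.6, 31.6]
ee_rot: [-1.287, 1.157, 1.287]
force: [0.1, 1.7, 2.2]
finger_gap: 41.8
```

{"fn": "send_rows", "kwargs": {"series": [0,0,30,0,0,0,0,0,50,0,0,0,10,-30,50,0,0,-0.016,20,-55,25,0,0,-0.016,20,-55,0,0,0,-0.016,20,-55,0,0,0,-0.016,20,-55,0,0,0,-0.016,20,-55,0,0,0,-0.016,20,-55,0,0,0,-0.016,4,-55,0,0,0,-0.016]}}

```text
clock: 5.45
position: [570.2, -72.7, 185.6]
ee_rot: [-1.193, 1.221, 1.193]
force: [0.6, -0.2, -2.1]
finger_gap: 42.2
```

{"fn": "send_rows", "kwargs": {"series": [0,-50,0,0,0,0,0,-50,0,0,0,0,0,0,0,0,0,0,0,0,0,0,0,0,0,0,0,0,0,0,0,0,0,0,0,0,0,0,0,0,0,0,0,0,0,0,0,0,0,0,0,0,0,0,0,0,0,0,0,0]}}

```text
clock: 6.7
position: [569.9, -170.6, 186.0]
ee_rot: [-1.193, 1.22, 1.193]
force: [0.0, 0.3, -1.1]
finger_gap: 42.3
```

Run:
```python
from h import *
c,im,s=shot("wrist","w2.png");print(s["position"],R.from_rotvec(s["ee_rot"]).as_matrix().round(3),s["force"],s["finger_gap"])
print(w2p(c,[[500,-172,76],[500,-172,12],s["position"]+[0,0,9]]))
```

```text
[ 569.89214574 -170.58475927  186.02765472] [[-0.    -1.     0.022]
 [-0.     0.022  1.   ]
 [-1.     0.    -0.   ]] [ 0.01810154  0.29013049 -1.1150754 ] 42.33554864535791
[[273.84818935 129.06671461]
 [274.81229259 129.46127125]
 [276.55433066 267.13367191]]
```

View pics/w2.png

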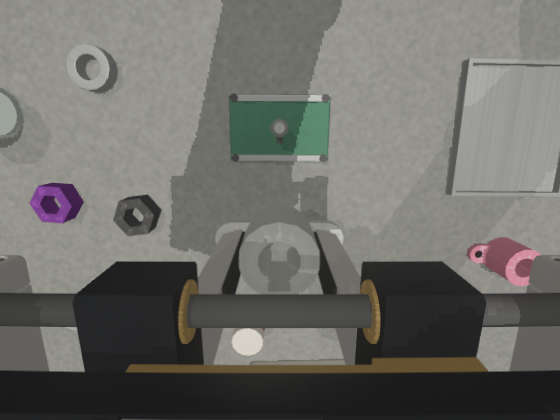

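Run:
```python
import cv2,numpy as np
im=cv2.imread("pics/w2.png")
a=cv2.resize(im[85:170,220:340],None,fx=6,fy=6,interpolation=cv2.INTER_CUBIC)
cv2.imwrite("pics/w2a.png",a)
b=cv2.resize(im[210:300,225:335],None,fx=6,fy=6,interpolation=cv2.INTER_CUBIC)
cv2.imwrite("pics/w2b.png",cv2.convertScaleAbs(b,alpha=1.5))
```

```text
(no output)
```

View pics/w2a.png

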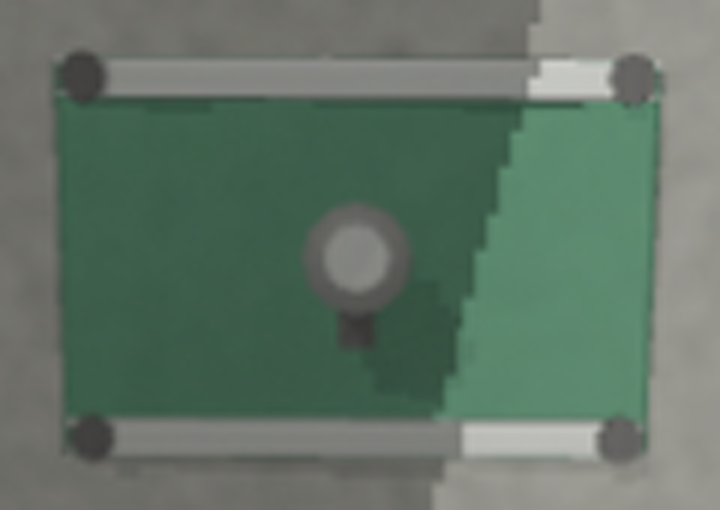

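View pics/w2b.png

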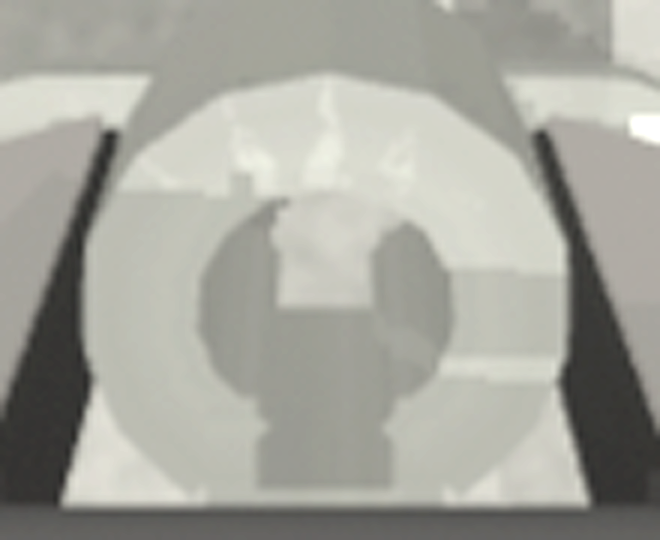

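Run:
```python
from h import *
st=get_state();d=snapshot("wrist");c=cam(d,st)
f=lambda U,V,z:zp(c,220,85,6,U,V,z)[:2]
g=lambda U,V,z:zp(c,225,210,6,U,V,z)[:2]
print("shaft",f(357,258,76),"key",f(357,345,48))
B=[f(U,V,18) for U,V in[(82,77),(633,80),(620,440),(92,439)]]
print(np.mean(B,0));
for a,b in((0,1),(1,2),(2,3),(3,0)):
    e=B[b]-B[a];print(np.hypot(*e),np.degrees(np.arctan2(e[1],e[0])))
t=st["position"];zt=t[2]+8.4
print(t,"bore L,R",g(198,312,zt),g(455,312,zt),"collar",g(84,290,zt),g(572,290,zt),"kw",g(258,490,zt),g(390,490,zt),"top bore",g(326,190,zt), "top coll",g(328,74,zt))
```

```text
shaft [ 498.88345869 -167.62928406] key [ 511.74406389 -167.89646591]
[ 499.0081224  -167.62587443]
91.66775913261309 88.40525850989309
59.51329253697122 -1.56033592458371
91.62526246885893 -91.40602158976546
59.815126864743775 178.48067331881268
[ 569.88338597 -170.62294481  186.03262346] bore L,R [ 566.8507517  -180.32648054] [ 567.35095139 -158.27155362] collar [ 564.61066256 -190.00573635] [ 565.55801537 -148.24409518] kw [ 583.83325689 -175.70750481] [ 584.09659488 -164.09108846] top bore [ 556.01525638 -169.09139754] top coll [ 545.81915404 -168.69464048]
```

{"fn": "send_rows", "kwargs": {"series": [-7,0,0,0,0,0,-15,0.5,0,0,0,0,-15,0.5,0,0,0,0,-15,0.5,0,0,0,0,-12,0.5,0,0,0,0,-6,0.6,-10,0,0,0,0,0,-25,0,0,0,0,0,-15,0,0,0,0,0,-4,0,0,0,0,0,0,0,0,0]}}

```text
clock: 8.05
position: [500.0, -168.1, 132.0]
ee_rot: [-1.193, 1.22, 1.193]
force: [-0.5, -0.4, -1.8]
finger_gap: 41.5
```

Run:
```python
from h import *
c,im,s=shot("wrist","w3.png");print(s["position"],s["force"],s["finger_gap"])
b=cv2.resize(im[210:300,215:325],None,fx=7,fy=7,interpolation=cv2.INTER_CUBIC)
cv2.imwrite("pics/w3b.png",cv2.convertScaleAbs(b[:600],alpha=1.6))
c,im,s=shot("scene","s3.png")
cv2.imwrite("pics/s3z.png",cv2.resize(im[140:250,140:260],None,fx=6,fy=5,interpolation=cv2.INTER_CUBIC))
```

```text
[ 499.99026077 -168.11719131  131.98380315] [-0.46640588 -0.39817098 -1.83604349] 41.535894210374124
```

View pics/w3b.png

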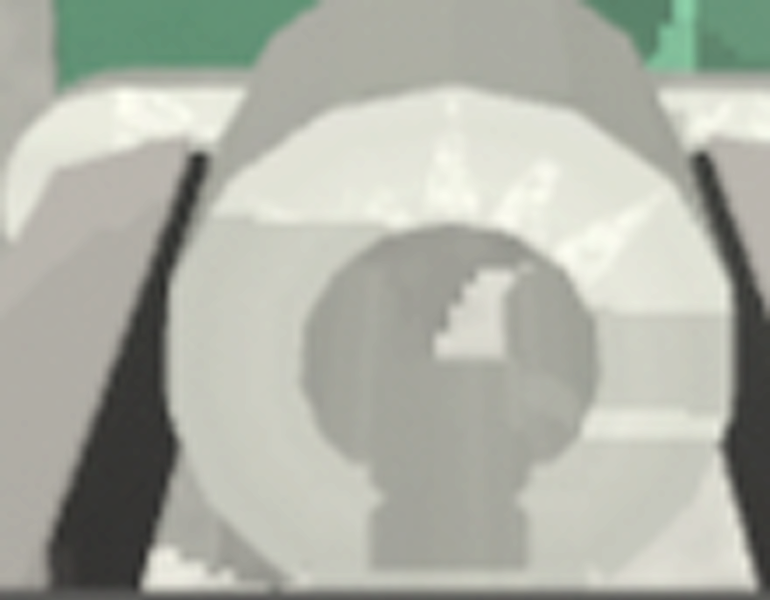

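View pics/s3z.png

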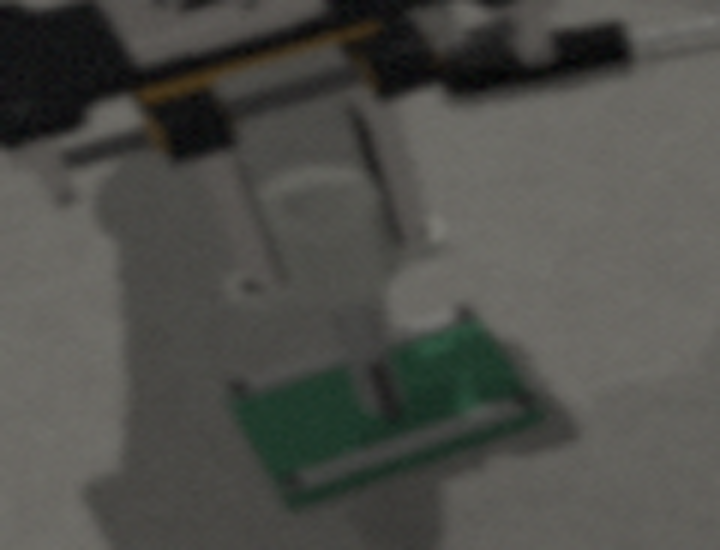

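{"fn": "send_rows", "kwargs": {"series": [0,0.4,-6,0,0,0,0,0,-6,0,0,0,0,0,-6,0,0,0,0,0,-5,0,0,0,0,0,-5,0,0,0,0,0,-5,0,0,0,0,0,-5,0,0,0,0,0,-5,0,0,0,0,0,-5,0,0,0,0,0,0,0,0,0]}}

```text
clock: 9.4
position: [499.7, -167.6, 83.7]
ee_rot: [-1.193, 1.22, 1.193]
force: [1.0, -0.7, -2.2]
finger_gap: 42.0
```

{"fn": "send_rows", "kwargs": {"series": [0,0,-2,0,0,0,0,0,-2,0,0,0,0,0,-2,0,0,0,0,0,-2,0,0,0,0,0,-2,0,0,0,0,0,0,0,0,0,0,0,0,0,0,0,0,0,0,0,0,0,0,0,0,0,0,0,0,0,0,0,0,0]}}

```text
clock: 10.65
position: [499.9, -167.6, 74.0]
ee_rot: [-1.193, 1.219, 1.193]
force: [-0.3, 0.2, -2.7]
finger_gap: 42.0
```

{"fn": "send_rows", "kwargs": {"series": [0,0,-4,0,0,0,0,0,-4,0,0,0,0,0,-4,0,0,0,0,0,-4,0,0,0,0,0,-4,0,0,0,0,0,-4,0,0,0,0,0,-3,0,0,0,0,0,-1.5,0,0,0,0,0,-1,0,0,0,0,0,0,0,0,0]}}

```text
clock: 11.9
position: [499.9, -167.6, 44.5]
ee_rot: [-1.193, 1.22, 1.193]
force: [1.3, 0.1, -2.7]
finger_gap: 41.9
```

Not yet touching (expected 43.6); one more mm, then release and lift.

{"fn": "send_rows", "kwargs": {"series": [0,0,-1,0,0,0,0,0,-0.5,0,0,0,0,0,0,0,0,0,0,0,0,0,0,0,0,0,0,0,0,0,0,0,0,0,0,0,0,0,0,0,0,0,0,0,0,0,0,0,0,0,0,0,0,0,0,0,0,0,0,0]}}

```text
clock: 13.15
position: [500.0, -167.6, 43.5]
ee_rot: [-1.193, 1.219, 1.193]
force: [-3.4, 0.9, 9.8]
finger_gap: 41.6
```

{"fn": "send_rows", "kwargs": {"series": [0,0,0,0,0,0,0,0,0,0,0,0,0,0,0,0,0,0,0,0,0,0,0,0,0,0,0,0,0,0,0,0,20,0,0,0,0,0,40,0,0,0,0,0,40,0,0,0,0,0,40,0,0,0,0,0,0,0,0,0], "grip": 0.0}}

```text
clock: 14.4
position: [501.3, -167.9, 185.7]
ee_rot: [-1.195, 1.216, 1.189]
force: [0.2, 0.6, -0.5]
finger_gap: 94.1
```

Run:
```python
from h import *
c,im,s=shot("wrist","w4.png");print(s["position"],s["force"])
a=im[130:290,180:380]
cv2.imwrite("pics/w4z.png",cv2.resize(a,None,fx=3.7,fy=3.7,interpolation=cv2.INTER_CUBIC))
```

```text
[ 501.34853972 -167.94197615  185.68443671] [ 0.1672065   0.58387219 -0.53918016]
```

View pics/w4z.png

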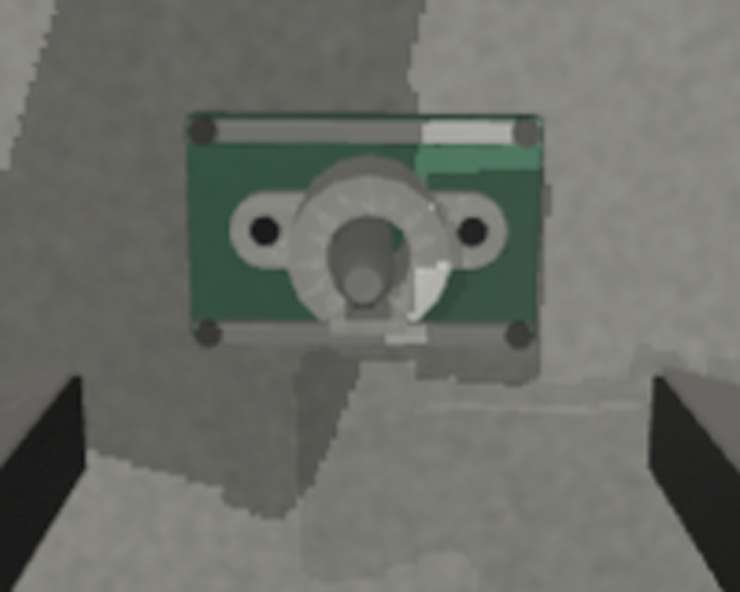

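{"fn": "send_rows", "kwargs": {"series": [-3,-10,0,0,0,0,-9,-25,0,0,0,0,-9,-25,0,0,0,0,-9,-25,0,0,0,0,-9,-25,0,0,0,0,-9,-25,0,0,0,0,-9,-25,0,0,0,0,-6,-20,0,0,0,0,-3,-9,0,0,0,0,0,0,0,0,0,0]}}

```text
clock: 15.7
position: [433.2, -356.9, 182.3]
ee_rot: [-1.191, 1.221, 1.193]
force: [-0.4, -0.1, 0.1]
finger_gap: 93.9
```

Run:
```python
from h import *
c,im,s=shot("wrist","w5.png");print(s["position"],s["ee_rot"],R.from_rotvec(s["ee_rot"]).as_matrix()[:,0])
```

```text
[ 433.20494563 -356.89642727  182.28935069] [-1.19138515  1.22077208  1.1933173 ] [-1.32001242e-03  2.93599629e-04 -9.99999086e-01]
```

View pics/w5.png

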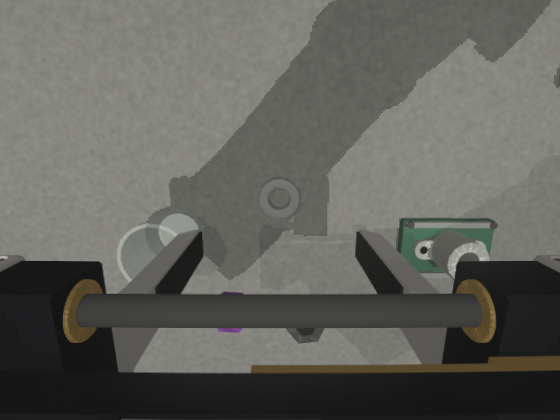

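Run:
```python
from h import *
c,im,s=shot("wrist")
cv2.imwrite("pics/w5z.png",cv2.resize(im[170:230,240:320],None,fx=9,fy=9,interpolation=cv2.INTER_CUBIC))
print(p2w(c,279,198,18),p2w(c,150,255,40))
```

```text
[ 434.48558939 -354.85195744   18.        ] [ 487.10162321 -489.87856145   40.        ]
```

View pics/w5z.png

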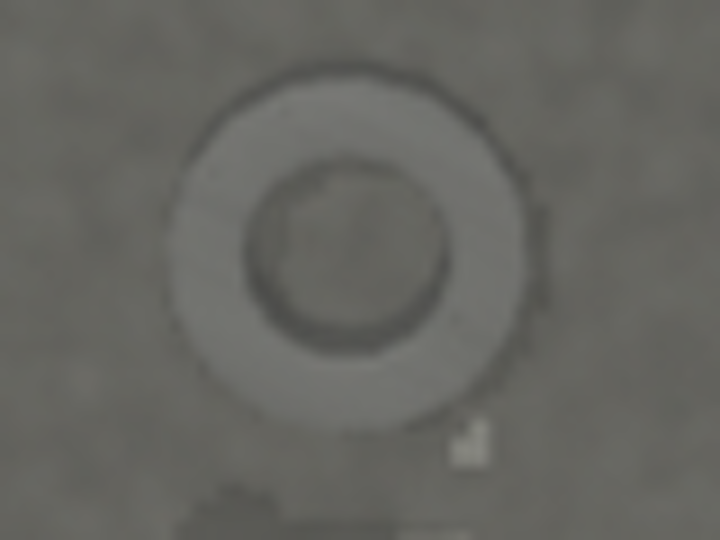

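{"fn": "send_rows", "kwargs": {"series": [0.5,1,-10,0,0,-0.17,0.8,0.9,-15,0,0,-0.17,0,0,-20,0,0,-0.17,0,0,-25,0,0,0,0,0,-25,0,0,0,0,0,-25,0,0,0,0,0,-20,0,0,0,0,0,-11,0,0,0,0,0,-5,0,0,0,0,0,0,0,0,0]}}

```text
clock: 17.05
position: [435.3, -354.8, 27.2]
ee_rot: [-0.809, 1.415, 0.809]
force: [-0.6, 1.0, 0.3]
finger_gap: 93.9
```

{"fn": "send_rows", "kwargs": {"series": [0,0,0,0,0,0,0,0,0,0,0,0,0,0,0,0,0,0,0,0,0,0,0,0,0,0,0,0,0,0,0,0,0,0,0,0,0,0,0,0,0,0,0,0,0,0,0,0,0,0,0,0,0,0,0,0,0,0,0,0], "grip": 1.0}}

```text
clock: 18.3
position: [435.2, -354.7, 27.0]
ee_rot: [-0.809, 1.415, 0.809]
force: [-1.0, 0.9, 1.1]
finger_gap: 43.5
```

{"fn": "send_rows", "kwargs": {"series": [0,0,30,0,0,0,0,0,45,0,0,0,0,5,45,0,0,0.1,10,30,13,0,0,0.17,15,40,0,0,0,0.17,15,40,0,0,0,0.07,12,40,0,0,0,0,10,22,0,0,0,0,3,10,0,0,0,0,0,0,0,0,0,0]}}

```text
clock: 19.55
position: [500.0, -167.7, 159.9]
ee_rot: [-1.193, 1.22, 1.194]
force: [-0.0, -1.2, -1.5]
finger_gap: 43.5
```

Run:
```python
from h import *
c,im,s=shot("wrist","w6.png");print(s["position"],s["ee_rot"],s["force"],s["finger_gap"])
b=cv2.resize(im[200:310,215:325],None,fx=6,fy=5.4,interpolation=cv2.INTER_CUBIC)
cv2.imwrite("pics/w6b.png",cv2.convertScaleAbs(b[:600],alpha=1.6))
```

```text
[ 499.99335896 -167.69409871  159.90525875] [-1.19336014  1.21956674  1.19370103] [-0.01243172 -1.15857147 -1.48203565] 43.532691081462545
```

View pics/w6b.png

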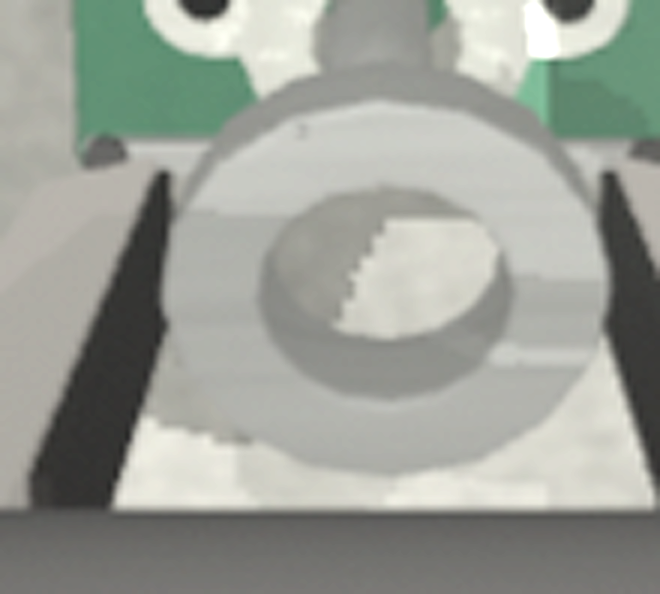

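Run:
```python
from h import *
c,im,s=shot("wrist")
z=s["position"][2]-9
f=lambda U,V:p2w(c,215+(U+.5)/6-.5,200+(V+.5)/5.4-.5,z)[:2]-s["position"][:2]
for p in((163,290),(607,290),(385,100),(385,471),(262,290),(512,290),(387,187),(387,398)):print(p,f(*p).round(1))
```

```text
(163, 290) [ -0.7 -20. ]
(607, 290) [ 0.3 22.3]
(385, 100) [-21.1   1.6]
(385, 471) [20.9  0.6]
(262, 290) [ -0.5 -10.6]
(512, 290) [ 0.1 13.2]
(387, 187) [-11.7   1.6]
(387, 398) [12.2  1. ]
```

{"fn": "send_rows", "kwargs": {"series": [-0.6,0.3,-12,0,0,0,-0.6,0.3,-12,0,0,0,0,0,-12,0,0,0,0,0,-10,0,0,0,0,0,-6,0,0,0,0,0,-5,0,0,0,0,0,-5,0,0,0,0,0,-4,0,0,0,0,0,-4,0,0,0,0,0,0,0,0,0]}}

```text
clock: 20.9
position: [498.9, -167.0, 89.8]
ee_rot: [-1.193, 1.22, 1.193]
force: [0.5, -0.2, -0.2]
finger_gap: 43.8
```

{"fn": "send_rows", "kwargs": {"series": [0,0,-3,0,0,0,0,0,-2,0,0,0,0,0,-2,0,0,0,0,0,-1.5,0,0,0,0,0,-1,0,0,0,0,0,-0.7,0,0,0,0,0,-0.5,0,0,0,0,0,0,0,0,0,0,0,0,0,0,0,0,0,0,0,0,0]}}

```text
clock: 22.15
position: [499.0, -167.1, 79.4]
ee_rot: [-1.193, 1.219, 1.193]
force: [-0.4, -0.4, -0.3]
finger_gap: 43.8
```

{"fn": "send_rows", "kwargs": {"series": [0,0,-0.5,0,0,0,0,0,-0.4,0,0,0,0,0,-0.3,0,0,0,0,0,0,0,0,0,0,0,0,0,0,0,0,0,0,0,0,0,0,0,0,0,0,0,0,0,0,0,0,0,0,0,0,0,0,0,0,0,0,0,0,0]}}

```text
clock: 23.4
position: [499.3, -167.1, 78.9]
ee_rot: [-1.193, 1.219, 1.193]
force: [-4.9, 1.2, 16.8]
finger_gap: 43.3
```

{"fn": "send_rows", "kwargs": {"series": [0,0,0.5,0,0,0,0,0,0,0,0,0,0,0,0,0,0,0,0,0,0,0,0,0,0,0,0,0,0,0,0,0,20,0,0,0,0,0,35,0,0,0,0,0,35,0,0,0,0,0,20,0,0,0,0,0,0,0,0,0], "grip": 0.0}}

```text
clock: 24.65
position: [499.7, -167.2, 189.8]
ee_rot: [-1.194, 1.217, 1.191]
force: [0.9, -1.4, -0.9]
finger_gap: 94.0
```

Run:
```python
from h import *
c,im,s=shot("wrist","w7.png");print(s["position"])
a=im[130:290,180:380]
cv2.imwrite("pics/w7z.png",cv2.resize(a,None,fx=3.7,fy=3.7,interpolation=cv2.INTER_CUBIC))
```

```text
[ 499.71719372 -167.18927719  189.82285237]
```

View pics/w7z.png

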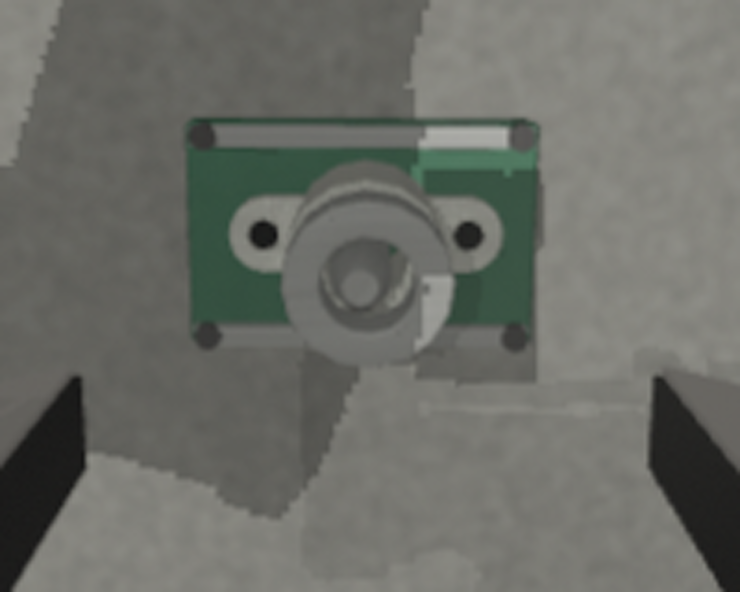

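{"fn": "send_rows", "kwargs": {"series": [8,5,0,0,0,0,24,15,0,0,0,0,26,17,0,0,0,0,26,17,0,0,0,0,26,17,0,0,0,0,26,17,0,0,0,0,26,16,-3,0,0,0,16,11,0,0,0,0,7,5,0,0,0,0,0,0,0,0,0,0]}}

```text
clock: 25.95
position: [683.8, -47.2, 185.3]
ee_rot: [-1.193, 1.22, 1.193]
force: [-1.2, -0.9, -0.5]
finger_gap: 94.2
```

Run:
```python
from h import *
c,im,s=shot("wrist","w8.png");print(s["position"],s["ee_rot"])
```

```text
[683.78703228 -47.20964335 185.28469146] [-1.19301428  1.22012257  1.19343624]
```

View pics/w8.png

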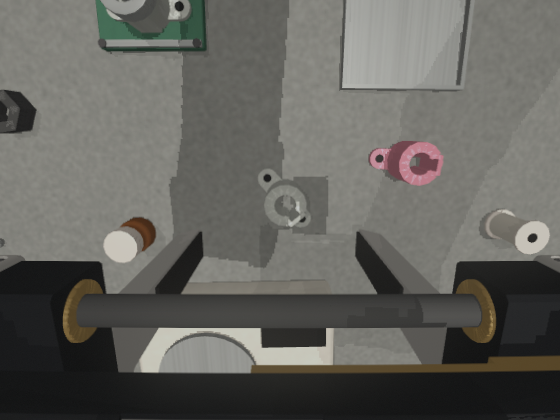

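Run:
```python
from h import *
c,im,s=shot("wrist")
cv2.imwrite("pics/w8z.png",cv2.resize(im[160:240,245:325],None,fx=7,fy=7,interpolation=cv2.INTER_CUBIC))
print(p2w(c,286,204,40),p2w(c,267,178,6),p2w(c,302,218,6))
```

```text
[686.6265001  -39.46680916  40.        ] [664.94623054 -59.11061551   6.        ] [711.27525471 -21.09831643   6.        ]
```

View pics/w8z.png

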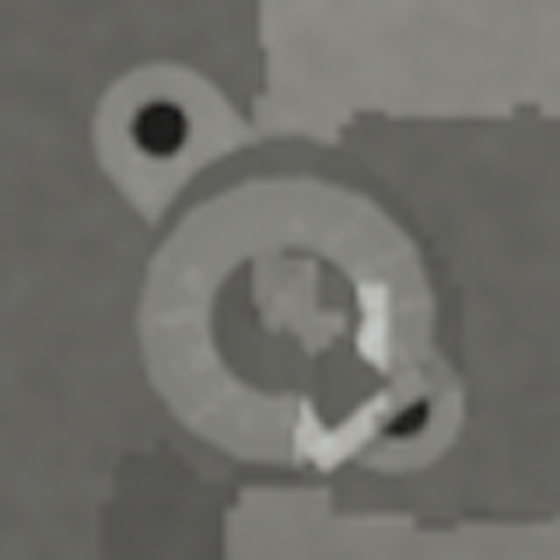

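{"fn": "send_rows", "kwargs": {"series": [1.9,3.4,-15,0,0,0,1.8,3.3,-20,0,0,0,0,0,-25,0,0,0,0,0,-25,0,0,0,0,0,-25,0,0,0,0,0,-20,0,0,0,0,0,-14,0,0,0,0,0,-7,0,0,0,0,0,-3,0,0,0,0,0,0,0,0,0]}}

```text
clock: 27.3
position: [688.0, -40.4, 32.1]
ee_rot: [-1.193, 1.219, 1.193]
force: [-0.3, -0.7, -0.9]
finger_gap: 94.2
```

{"fn": "send_rows", "kwargs": {"series": [0,0,0,0,0,0,0,0,0,0,0,0,0,0,0,0,0,0,0,0,0,0,0,0,0,0,0,0,0,0,0,0,0,0,0,0,0,0,0,0,0,0,0,0,0,0,0,0,0,0,0,0,0,0,0,0,0,0,0,0], "grip": 1.0}}

```text
clock: 28.55
position: [687.7, -40.4, 31.6]
ee_rot: [-1.193, 1.219, 1.193]
force: [-0.8, 0.7, -0.6]
finger_gap: 41.9
```

{"fn": "send_rows", "kwargs": {"series": [0,0,30,0,0,0,0,0,40,0,0,0,-10,6,30,0,0,0,-28,19,0,0,0,0,-32,21.5,0,0,0,0,-32,21.5,0,0,0,0,-32,21.5,0,0,0,0,-28,19,0,0,0,0,-14,10,0,0,0,0,-6,4,0,0,0,0]}}

```text
clock: 29.8
position: [505.6, 82.5, 131.8]
ee_rot: [-1.194, 1.219, 1.193]
force: [0.5, -0.4, -2.8]
finger_gap: 41.9
```

{"fn": "send_rows", "kwargs": {"series": [0,0,-10,0,0,0,0,0,-20,0,0,0,0,0,-20,0,0,0,0,0,-20,0,0,0,0,0,-12,0,0,0,0,0,-7,0,0,0,0,0,-4,0,0,0,0,0,-2,0,0,0,0,0,-1.3,0,0,0,0,0,0,0,0,0]}}

```text
clock: 31.05
position: [505.8, 82.2, 35.6]
ee_rot: [-1.193, 1.219, 1.193]
force: [0.1, 0.1, -0.4]
finger_gap: 42.1
```

{"fn": "send_rows", "kwargs": {"series": [0,0,0,0,0,0,0,0,0,0,0,0,0,0,0,0,0,0,0,0,0,0,0,0,0,0,10,0,0,0,0,0,30,0,0,0,0,0,40,0,0,0,0,0,40,0,0,0,0,0,30,0,0,0,0,0,0,0,0,0], "grip": 0.35}}

```text
clock: 32.3
position: [506.8, 82.4, 188.0]
ee_rot: [-1.193, 1.215, 1.191]
force: [0.6, -0.5, -1.5]
finger_gap: 61.0
```

Run:
```python
from h import *
c,im,s=shot("wrist","w9.png");print(s["position"],s["ee_rot"],s["finger_gap"])
```

```text
[506.80424321  82.37552711 187.9539147 ] [-1.19336187  1.21525264  1.19111795] 61.04618270981227
```

View pics/w9.png

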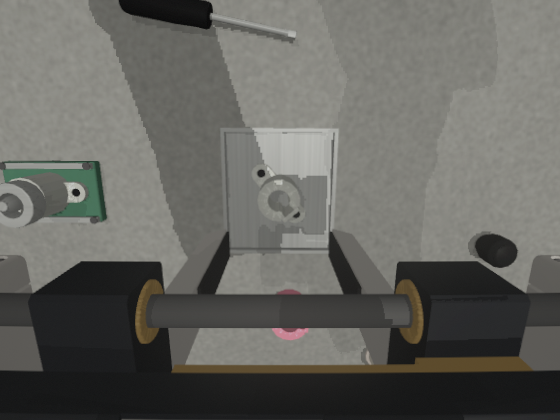

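{"fn": "send_rows", "kwargs": {"series": [3,-20,0,0,0,0,9,-48,0,0,0,0,9,-50,0,0,0,0,9,-50,0,0,0,0,9,-50,0,0,0,0,9,-50,0,0,0,0,9,-50,0,0,0,0,9,-48,0,0,0,0,6,-34,0,0,0,0,0,-10,0,0,0,0], "grip": 0.0}}

```text
clock: 33.6
position: [576.7, -330.1, 184.0]
ee_rot: [-1.191, 1.223, 1.192]
force: [-0.5, 0.7, 0.1]
finger_gap: 94.1
```

Run:
```python
from h import *
c,im,s=shot("wrist","w10.png");print(s["position"],s["ee_rot"],s["finger_gap"])
cv2.imwrite("pics/w10z.png",cv2.resize(im[130:270,180:380],None,fx=4,fy=4,interpolation=cv2.INTER_CUBIC))
```

```text
[ 576.6913408  -330.09281538  184.03277737] [-1.19056253  1.2226263   1.19242605] 94.13846323547826
```

View pics/w10z.png

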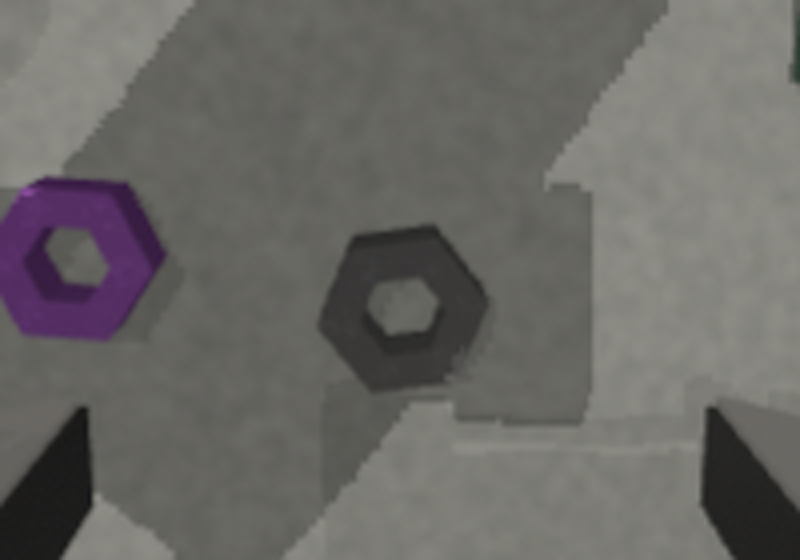

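Run:
```python
from h import *
c,im,s=shot("wrist")
f=lambda U,V:zp(c,180,130,4,U,V,22)[:2]
P=np.array([f(*p) for p in((352,243),(437,235),(487,300),(450,385),(372,392),(318,327))])
m=P.mean(0);print(m)
for i in range(6):
    e=(P[i]+P[(i+1)%6])/2-m;print(np.hypot(*e).round(1),np.degrees(np.arctan2(e[1],e[0])).round(1))
print("purple",f(70,258))
```

```text
[ 587.7920386  -327.70434481]
20.4 -175.4
20.1 127.5
19.2 64.5
20.7 4.8
19.8 -52.3
19.6 -115.3
purple [ 570.33881875 -414.76352759]
```

{"fn": "send_rows", "kwargs": {"series": [4,1,-10,0,0,0.16,4,1,-15,0,0,0.16,2.8,0.6,-20,0,0,0.16,0,0,-25,0,0,0.155,0,0,-25,0,0,0,0,0,-25,0,0,0,0,0,-20,0,0,0,0,0,-12,0,0,0,0,0,-6,0,0,0,0,0,0,0,0,0]}}

```text
clock: 34.95
position: [588.6, -325.2, 27.4]
ee_rot: [-1.645, 0.854, 1.645]
force: [0.0, 0.6, 0.5]
finger_gap: 94.1
```

{"fn": "send_rows", "kwargs": {"series": [0,0,0,0,0,0,0,0,0,0,0,0,0,0,0,0,0,0,0,0,0,0,0,0,0,0,0,0,0,0,0,0,0,0,0,0,0,0,0,0,0,0,0,0,0,0,0,0,0,0,0,0,0,0,0,0,0,0,0,0], "grip": 1.0}}

```text
clock: 36.2
position: [588.5, -325.3, 27.4]
ee_rot: [-1.645, 0.854, 1.645]
force: [-0.1, -0.5, 0.4]
finger_gap: 40.0
```

{"fn": "send_rows", "kwargs": {"series": [0,0,30,0,0,0,0,0,45,0,0,0,-5,15,33,0,0,-0.1,-13,42,0,0,0,-0.15,-14,48,0,0,0,-0.15,-14,48,0,0,0,-0.15,-14,48,0,0,0,-0.085,-14,45,0,0,0,0,-8,26,0,0,0,0,-4.2,10.8,0,0,0,0]}}

```text
clock: 37.45
position: [501.9, -41.0, 135.4]
ee_rot: [-1.194, 1.218, 1.195]
force: [0.0, 0.2, -1.1]
finger_gap: 39.8
```

{"fn": "send_rows", "kwargs": {"series": [0,0,-10,0,0,0,0,0,-25,0,0,0,0,0,-25,0,0,0,0,0,-20,0,0,0,0,0,-13,0,0,0,0,0,-7,0,0,0,0,0,-4,0,0,0,0,0,-2,0,0,0,0,0,-1,0,0,0,0,0,0,0,0,0]}}

```text
clock: 38.7
position: [502.5, -42.4, 28.6]
ee_rot: [-1.193, 1.219, 1.193]
force: [0.3, -0.5, -0.4]
finger_gap: 39.7
```

{"fn": "send_rows", "kwargs": {"series": [0,0,-0.7,0,0,0,0,0,-0.5,0,0,0,0,0,0,0,0,0,0,0,0,0,0,0,0,0,0,0,0,0,0,0,0,0,0,0,0,0,0,0,0,0,0,0,0,0,0,0,0,0,0,0,0,0,0,0,0,0,0,0]}}

```text
clock: 39.95
position: [502.4, -42.5, 27.3]
ee_rot: [-1.193, 1.219, 1.193]
force: [-1.0, 0.7, 6.2]
finger_gap: 39.8
```

{"fn": "send_rows", "kwargs": {"series": [0,0,0,0,0,0,0,0,0,0,0,0,0,0,0,0,0,0,0,0,0,0,0,0,0,0,10,0,0,0,0,0,30,0,0,0,0,0,45,0,0,0,0,0,45,0,0,0,0,0,30,0,0,0,0,0,0,0,0,0], "grip": 0.35}}

```text
clock: 41.2
position: [503.4, -42.5, 189.8]
ee_rot: [-1.194, 1.216, 1.19]
force: [-0.6, 0.6, -0.1]
finger_gap: 61.1
```

Run:
```python
from h import *
c,im,s=shot("wrist","w11.png");print(s["position"],s["ee_rot"],s["finger_gap"])
print(p2w(c,280,200,22))
```

```text
[503.4388645  -42.51257527 189.82901827] [-1.19441184  1.21565316  1.19019136] 61.147957397076816
[508.06632751 -40.02470137  22.        ]
```

View pics/w11.png

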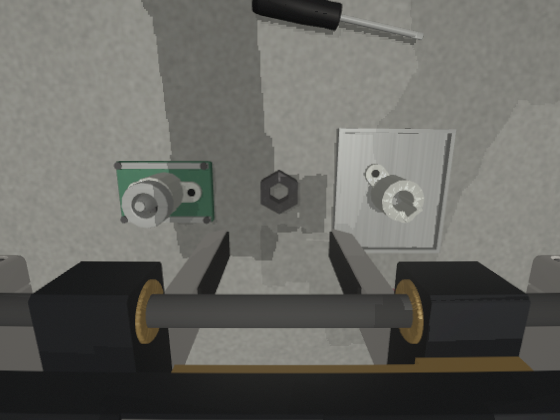

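{"fn": "send_rows", "kwargs": {"series": [4,20,0,0,0,0,8,42,0,0,0,0,8,44,0,0,0,0,8,44,0,0,0,0,8,44,0,0,0,0,8,44,0,0,0,0,8,44,-4,0,0,0,8,42,0,0,0,0,6,32,0,0,0,0,2,11,0,0,0,0], "grip": 0.0}}

```text
clock: 42.5
position: [569.5, 326.2, 181.6]
ee_rot: [-1.195, 1.221, 1.195]
force: [-0.3, 0.2, 1.1]
finger_gap: 93.8
```

Run:
```python
from h import *
c,im,s=shot("wrist","w12.png");print(s["position"],s["ee_rot"],s["finger_gap"])
cv2.imwrite("pics/w12z.png",cv2.resize(im[100:280,160:400],None,fx=3.3,fy=3.3,interpolation=cv2.INTER_CUBIC))
```

```text
[569.51426053 326.15649591 181.62035351] [-1.19452325  1.22051696  1.19544657] 93.82854288909988
```

View pics/w12z.png

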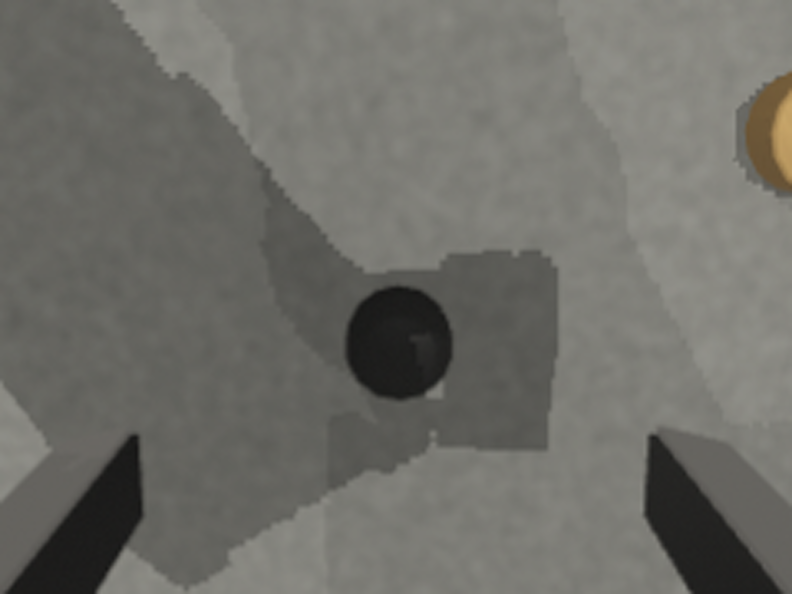

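Run:
```python
from h import *
c,im,s=shot("wrist")
f=lambda U,V,z=25:zp(c,160,100,3.3,U,V,z)[:2]
print(f(399,343),f(346,343),f(452,343),f(399,287),f(399,400),s["position"])
```

```text
[574.70735336 329.11000458] [574.36515915 312.41279211] [575.0493659 345.8065735] [556.82645938 329.45634917] [593.39191561 328.74830865] [569.67623577 326.35125342 181.78765572]
```

Knob ≈ (575, 329). Descend by (5.2, 2.8, −154.5).

{"fn": "send_rows", "kwargs": {"series": [2.6,1.4,-15,0,0,0,2.6,1.4,-20,0,0,0,0,0,-25,0,0,0,0,0,-25,0,0,0,0,0,-25,0,0,0,0,0,-20,0,0,0,0,0,-14,0,0,0,0,0,-7,0,0,0,0,0,-3.5,0,0,0,0,0,0,0,0,0]}}

```text
clock: 43.85
position: [575.7, 327.5, 28.9]
ee_rot: [-1.193, 1.219, 1.193]
force: [0.4, 0.6, -0.5]
finger_gap: 93.9
```

{"fn": "send_rows", "kwargs": {"series": [0,0,0,0,0,0,0,0,0,0,0,0,0,0,0,0,0,0,0,0,0,0,0,0,0,0,0,0,0,0,0,0,0,0,0,0,0,0,0,0,0,0,0,0,0,0,0,0,0,0,0,0,0,0,0,0,0,0,0,0], "grip": 1.0, "grip_force": 20}}

```text
clock: 45.1
position: [575.5, 327.3, 28.6]
ee_rot: [-1.193, 1.22, 1.193]
force: [0.3, -0.4, -0.8]
finger_gap: 33.3
```

{"fn": "send_rows", "kwargs": {"series": [0,0,30,0,0,0,0,0,40,0,0,0,1,-30,30,0,0,0,2,-58,0,0,0,0,2,-60,0,0,0,0,2,-60,0,0,0,0,2,-60,0,0,0,0,2,-56,0,0,0,0,1,-34,0,0,0,0,0,-14,0,0,0,0]}}

```text
clock: 46.35
position: [587.3, -46.9, 128.7]
ee_rot: [-1.191, 1.221, 1.191]
force: [0.7, 0.3, -0.6]
finger_gap: 33.3
```

{"fn": "send_rows", "kwargs": {"series": [0,0,-10,0,0,0,0,0,-25,0,0,0,0,0,-25,0,0,0,0,0,-18,0,0,0,0,0,-10,0,0,0,0,0,-6,0,0,0,0,0,-3,0,0,0,0,0,-2,0,0,0,0,0,-0.5,0,0,0,0,0,0,0,0,0]}}

```text
clock: 47.6
position: [587.6, -44.7, 29.4]
ee_rot: [-1.193, 1.219, 1.193]
force: [-0.3, -0.9, -1.0]
finger_gap: 33.2
```

{"fn": "send_rows", "kwargs": {"series": [0,0,-0.5,0,0,0,0,0,-0.4,0,0,0,0,0,0,0,0,0,0,0,0,0,0,0,0,0,0,0,0,0,0,0,0,0,0,0,0,0,0,0,0,0,0,0,0,0,0,0,0,0,0,0,0,0,0,0,0,0,0,0]}}

```text
clock: 48.85
position: [587.6, -44.7, 28.5]
ee_rot: [-1.193, 1.219, 1.193]
force: [-1.9, 0.1, 4.4]
finger_gap: 33.5
```

{"fn": "send_rows", "kwargs": {"series": [0,0,0,0,0,0,0,0,0,0,0,0,0,0,0,0,0,0,0,0,0,0,0,0,0,0,0,0,0,0,0,0,10,0,0,0,0,0,30,0,0,0,0,0,45,0,0,0,0,0,45,0,0,0,0,0,30,0,0,0], "grip": 0.3}}

```text
clock: 50.1
position: [587.9, -44.8, 191.2]
ee_rot: [-1.194, 1.218, 1.191]
force: [-0.1, -0.4, -0.0]
finger_gap: 65.5
```

{"fn": "send_rows", "kwargs": {"series": [-5,0,10,0,0,0,-10,0,20,0,0,0,-10,0,20,0,0,0,-10,0,10,0,0,0,-10,0,0,0,0,0,-5,0,0,0,0,0,0,0,0,0,0,0,0,0,0,0,0,0,0,0,0,0,0,0,0,0,0,0,0,0]}}

```text
clock: 51.35
position: [537.6, -44.7, 248.1]
ee_rot: [-1.193, 1.22, 1.193]
force: [0.2, -0.2, -1.2]
finger_gap: 65.7
```

Run:
```python
from h import *
c,im,s=shot("wrist","w13.png");print(s["position"],s["force"],s["finger_gap"])
c,im,s=shot("top","t13.png")
c,im,s=shot("scene","s13.png")
```

```text
[537.59771718 -44.72476848 248.06666756] [ 0.16999353 -0.20586284 -1.20312694] 65.72609263936282
```

View pics/w13.png

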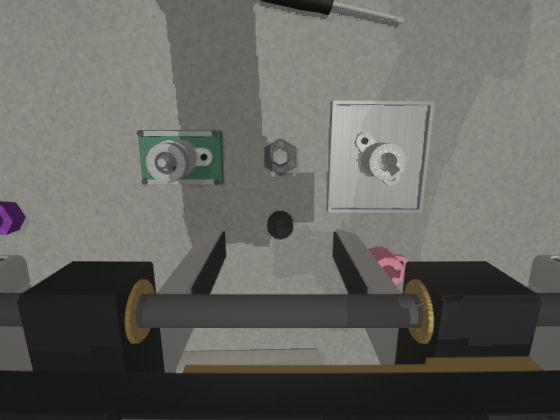

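View pics/s13.png

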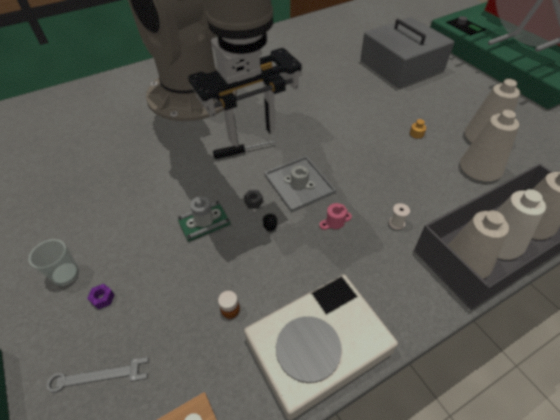

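Run:
```python
from h import *
c,im,s=shot("wrist")
g=lambda u,v,z:p2w(c,u,v,z)[:2]
nut=g(280.5,157,22);kn=g(280,225,25);sh=g(165,162,76);ring=g(170,162,70)
tr=np.mean([g(331,101,12),g(433,101,12),g(425,212,12),g(329,211,12)],0);hb=g(388,163,44)
ex=np.array([np.cos(-.026),np.sin(-.026)])
print(dict(nut=nut,kn=kn,sh=sh,ring=ring,tr=tr,hb=hb))
print(np.hypot(*(nut-sh)),np.hypot(*(nut-tr)),(nut-tr)@ex,np.hypot(*(kn-nut)),np.hypot(*(kn-sh)),np.hypot(*(kn-tr)),(kn-tr)@ex,hb-tr)
cv2.imwrite("pics/w14.png",cv2.resize(im[90:250,120:460],None,fx=2.3,fy=2.3,interpolation=cv2.INTER_CUBIC))
```

```text
{'nut': array([500.38571717, -40.66533564]), 'kn': array([586.51186443, -43.16175621]), 'sh': array([ 498.37565673, -163.35007514]), 'ring': array([ 499.03715438, -160.14480919]), 'tr': array([505.67010247,  84.42641626]), 'hb': array([508.22513976,  84.18818317])}
122.70120476087357 125.20331912428874 -2.0305801476193706 86.16231982811189 149.04101152292859 151.0434779514159 84.13135774043965 [ 2.5550373  -0.23823308]
```

View pics/w14.png

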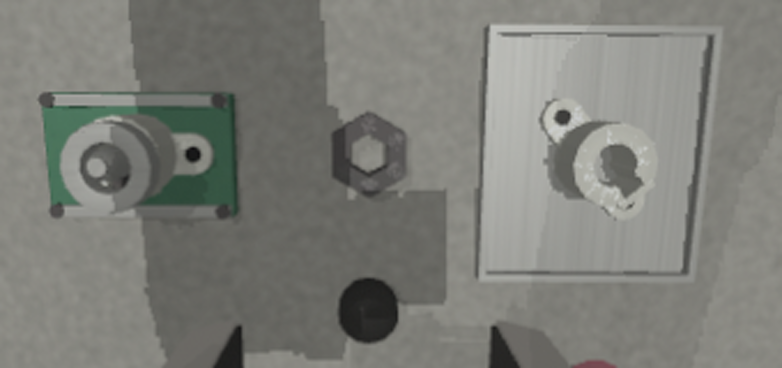

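```bash
python3 -c "
from station import *
print(finish_job())"
```

```text
the job is handed in; nothing more can be done
None
```

The job is handed in at about 51.5 s of the 118 s, and everything looked in place in the last pictures. `finish_job` returned no verdict, so the checks below are my own measurements.

- **Hub and ring:** The hub with the crosswise keyway went down on the keyed shaft. It touched at 9.8 N with the tool at the height expected for a fully seated hub. The spacer ring then went on top of it and touched at 16.8 N. The picture after release shows the ring lying on the hub round the shaft.
- **Other hub:** It stands upright in the tray, about 3 mm from the middle.
- **Nut:** It lies flat, about 123 mm from the shaft and 125 mm from the tray centre, 2 mm off their line.
- **Knob:** It stands upright about 86 mm behind the nut, 149 mm from the shaft and 151 mm from the tray centre.
- **Robot and bystanders:** The gripper is open and about 250 mm up, clear of everything. I did not touch the bobbin or the jar, and both look unmoved in the last scene picture, judged by eye only.

**Disagreements:**
- **Wrist camera:** it did not agree with itself between near and far views, by about 2.6–3.7 mm. I lowered the hub using the midpoint, which is inside the 3 mm clearance, and it went on without resistance.
- **Last look at the shaft:** it put the shaft about 4 mm further along y than the close-up did, from rough pixels at the picture's edge. The same look put the ring and shaft about 3 mm apart, within what the bore allows.

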